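# Pack the gas sampling field tray

## Robot

A 7-joint arm with a two-finger parallel gripper is mounted at the origin on the work surface. World frame = base frame: x ahead of the robot, y to its left, z up, the work surface at z = 0. Lengths are in m, angles in degrees, forces in N, time in s.
With the tool pointing down it reaches from about 0.4 to 0.875 m from the base axis. Payload 6.5 kg.
Tool frame: the origin (TCP) lies on the centre line of the jaws, within the pads' length; the fingertips stand 19 mm ahead of it and the grasp point (between the pads) is the TCP (arm.tip_extent is the distance from the TCP to the fingertips, in m); z points along the fingers, y is the line along which they close (so a half turn about z gives the same grasp; the last joint's range is limited). The gripper opens to 85 mm and grips with 20 to 120 N. Pads are 22 mm wide; open, the fingers measure 114 mm over their backs; the gripper's body (76 mm by 85 mm) begins 54 mm behind the grasp point. The pads swing forward as they close: fully open they stand 13 mm farther back than shut.
Start: joints at [-68.595, 30.733, -0.252, 88.115, 0.149, 61.152, -4.079], TCP at [0.277, 0.588, 0.25] pointing down, gripper open.
Joint ranges: [-154.64, 154.64], [-21.42, 123.67], [-72.66, 72.17], [13.99, 137.28], [-74.86, 254.86], [10.95, 109.41], [-158.01, 158.01]. Speed limits (degrees/s): [136.94, 136.94, 180, 180, 180, 180, 180].

## Interface

Orientations are given as [roll, pitch, yaw] about the fixed x, y, z axes, in that order (R = Rz(yaw) Ry(pitch) Rx(roll)).
In Python, from cell import readout, eyes, close_job, arm gives the robot as it stands.
- The arm moves only by the tool jog_arm, never from a script. Its argument "series" is a list that holds one entry, the list of rows, each a list of 7 numbers: the turn, a rotation vector about the tool's x, y, z as a fraction of full scale, then the shift along the tool's x, y, z as a fraction of full scale, then the opening, from -1 (shut) to 1 (fully open). In form: [[[wx, wy, wz, dx, dy, dz, claw], ...]]. A call has 1 to 10 rows; each row is the pose to reach, as a shift and turn from the pose commanded when the call began, along the tool's axes at that moment; what a row does not reach only later rows make up. Full scale, the value 1, is 0.1 m for a shift and 90 degrees for a turn. A row lasts 1/10 s, in which the tool goes at most 50 mm and 8.59 degrees, less where a joint would pass 70% of its speed; a pose out of reach is approached as far as the arm can. A call with a number of a shift or a turn outside -1 to 1 is refused whole. A call with a gripper value outside its range is refused whole. The fingers move at their own pace and stop on an object; "newtons" is the grip in N (left out, the last holds). Time passes only in rows, so rows that repeat a pose let the fingers close. It gives the time, the measured TCP pose, the force, the opening and the grip force at its end, in the units of the state.
- readout.read_state(): the state, without advancing time (a new reading comes with each control period).
- eyes.camera(name): name is "scene" or "top"; returns (picture, depth): 420x560x3 uint8, red, green, blue; 420x560 float32, m along the optical axis (not along the pixel's ray), 0 where there is no reading.
- eyes.camera_model(name): a dict with "fx", "fy", "cx", "cy" (pixels), "k1" (the pictures are not rectified: a ray, as slopes to the right and down, at radius r is drawn at 1 + k1 r^2 times it, then the intrinsics apply), "cam_to_world" (4x4, takes a point from camera to world coordinates). Camera axes: x right, y down, z forward; pixel columns grow to the right and rows downward; lengths in m; the calibration is good to about 2 mm. A picture is of the moment at which its call begins. camera_model takes no time and is no camera call.
- close_job(): hands the job in; it is judged then, once.
The state is a dict: "time_s": time; "joint_positions": joint angles; "dq": joint speeds; "joint_torque": joint torques, N m; "tcp_pos": TCP position; "ee_rot": TCP orientation; "contact_force": force on the tool from outside, world axes, zero at the start; "ft_torque": the same for the moment, N m; "width": finger opening in m; "grasp_force": force on a finger pad.
Only numpy, scipy, OpenCV 4.12 (cv2) and the standard library are available. Lean on these libraries where they do the work, as an engineer would, in place of code of your own. Each camera call takes 0.05 s, during which the arm holds its last target. There are 200 camera calls.

## Task

Pack the field tray: lay the long steel union fitting in the oblong trough, and stand the larger rubber stopper in the wide round cup, the square cuvette in the square nest and the round vial in the narrow round cup, each upright as it stands now. The union must be in before either piece of glass, and the glass is set down, not dropped. The short union and the small stopper do not belong to the kit: leave them where they lie.

Things in the scene. Friction and masses are not known exactly. Their poses are not given: they have to be found in the camera images.
- long_union: Belongs in the trough. The longer of two stainless union fittings, lying on its side: 70 mm long, a 24 mm square middle block (26 mm long) with a hexagon nut (24 mm across flats, 28 mm across corners, 16 mm long) at each end; 24 mm high. 0.16 kg. Origin: centre of its underside; x along its length, z up. Grip it across the middle block, along y.
- short_union: Does not belong, leave it. The shorter stainless union fitting: 42 mm long, otherwise the same shape, 24 mm high. Origin: centre of its underside; x along its length, z up.
- big_stopper: Belongs in the wide round cup. The larger of two black rubber stoppers, standing: 32 mm high, straight 40 mm diameter collar over its top 10 mm, tapering below that to 32 mm diameter at the foot. Origin: centre of its underside; z up.
- small_stopper: Does not belong, leave it. The smaller black rubber stopper: 24 mm high, 25 mm diameter collar at the top, 20 mm at the foot. Origin: centre of its underside; z up.
- cuvette: Belongs in the square nest. Tinted (amber) glass cuvette, standing: 24 x 24 mm square, 50 mm high, of which the top 8 mm is a black cap. Origin: centre of its underside; x and y square to its faces, z up.
- vial: Belongs in the narrow round cup. Round amber glass vial, standing: 24 mm diameter, 36 mm to the shoulder, then a narrower neck and an aluminium cap of 22 mm diameter, 48 mm high in all. Origin: centre of its underside; z up.
- trough: Oblong nest for the long union, 104 x 56 mm outside, 96 x 48 mm inside, x along its length. Fixed grey plastic; floor 4 mm thick, rim 12 mm above its origin, walls 4 mm. The four nests stand in shuffled order 118 x 92 mm apart on a fixed aluminium tray (244 x 196 mm, rim 14 mm above the bench), origins 4 mm above the bench. Origin: centre of the underside; z up.
- big_cup: Wide round nest for the larger stopper, 68 mm outside and 60 mm inside diameter. Fixed grey plastic; floor 4 mm thick, rim 12 mm above its origin, walls 4 mm. Origin: centre of the underside; z up.
- square_nest: Square nest for the cuvette, 52 x 52 mm outside, 44 x 44 mm inside, x and y square to its walls. Fixed grey plastic; floor 4 mm thick, rim 12 mm above its origin, walls 4 mm. Origin: centre of the underside; z up.
- small_cup: Narrow round nest for the vial, 52 mm outside and 44 mm inside diameter. Fixed grey plastic; floor 4 mm thick, rim 12 mm above its origin, walls 4 mm. Origin: centre of the underside; z up.
Not all that is in view belongs to the job. What is shaped like the vial but pink or yellow is not meant.

How it is judged (in metres and radians):
On the way, in this order (a step that is already met when the one before it is completed fails the run):
1. the long union lies released in the trough (horizontal distance between long_union and trough below 0.018 m and z of long_union in the frame of trough between 0 and 0.009 m and angle between long_union's own z axis and vertical below 0.15 rad and angle between the x axis of long_union and the x axis of trough, either way round below 0.4 rad and contact force between the fingers and long_union below 0.05 N), for 0.2 s.
2. the stopper, the cuvette and the vial stand released in their nests (horizontal distance between big_stopper and big_cup below 0.016 m and z of big_stopper in the frame of big_cup between 0 and 0.009 m and angle between each of big_stopper, cuvette, vial's own z axis and vertical below 0.15 rad and horizontal distance between cuvette and square_nest below 0.016 m and z of cuvette in the frame of square_nest between 0 and 0.009 m and horizontal distance between vial and small_cup below 0.016 m and z of vial in the frame of small_cup between 0 and 0.009 m and contact force between the fingers and big_stopper below 0.05 N and contact force between the fingers and cuvette below 0.05 N and contact force between the fingers and vial below 0.05 N), for 0.2 s.
At the end, for the whole second after the job is handed in: The long union along the trough (0.4 rad), the larger stopper, cuvette and vial in their nests: underside under 9 mm above the nest origin, within 16 mm (union 18) of its centre, tilt under 0.15 rad, at rest. Short union and small stopper within 20 mm of their starts (horizontal distance between long_union and trough below 0.018 m and z of long_union in the frame of trough between 0 and 0.009 m and angle between each of long_union, big_stopper, cuvette, vial's own z axis and vertical below 0.15 rad and angle between the x axis of long_union and the x axis of trough, either way round below 0.4 rad and horizontal distance between big_stopper and big_cup below 0.016 m and z of big_stopper in the frame of big_cup between 0 and 0.009 m and horizontal distance between cuvette and square_nest below 0.016 m and z of cuvette in the frame of square_nest between 0 and 0.009 m and horizontal distance between vial and small_cup below 0.016 m and z of vial in the frame of small_cup between 0 and 0.009 m and linear speed of each of long_union, big_stopper, cuvette, vial below 0.02 m/s and distance of each of short_union, small_stopper from where it was at the start of the episode below 0.02 m); the robot touches nothing.
It fails at once if the short union or the small stopper was moved more than 20 mm (distance of any of short_union, small_stopper from where it was at the start of the episode above 0.02 m).
It fails at once if a piece of glass was put in its nest before the long union was in the trough (not (horizontal distance between long_union and trough below 0.018 m and z of long_union in the frame of trough below 0.009 m) and ((horizontal distance between cuvette and square_nest below 0.016 m and z of cuvette in the frame of square_nest below 0.009 m) or (horizontal distance between vial and small_cup below 0.016 m and z of vial in the frame of small_cup below 0.009 m))).
It fails at once if a piece of glass was dropped (faster than 0.7 m/s out of the fingers) ((linear speed of cuvette above 0.7 m/s and contact force between the fingers and cuvette below 0.05 N) or (linear speed of vial above 0.7 m/s and contact force between the fingers and vial below 0.05 N)).
It also fails if it takes over 99 s, if anything falls off the work surface, if the arm or the gripper's body presses on something with over 40 N, if the wrist force passes 120 N, or if a joint passes its speed limit or range.

## Working session

There is one attempt and no reset: what is moved stays moved. The work goes in short steps, Python scripts to look and compute and a tool call to move; the robot and the scene stay as the last step left them, time stands still between calls to the robot, and variables do not carry over. Pictures are saved under pics/ and viewed, at most 14 in all, crops included, and the job is handed in when it is done.

Besides the shell and the picture viewer there is one more tool, called after "Request:" as name([rows], argument=value, ...), one row to a line, values as JSON. jog_arm: Moves the arm, as the interface text tells. Shift numbers are shares of 0.1 m and turn numbers shares of 90 degrees, none past 1 either way. Its arguments: {"type":"object","properties":{"series":{"type":"array"},"newtons":{"type":"number"}},"required":["series"]}

```bash
mkdir -p pics; cat > h.py <<'E'
import numpy as np, cv2
from cell import readout, eyes, close_job, arm
def snap(n, tag):
    p,d=eyes.camera(n); cv2.imwrite(f'pics/{tag}.png',p[:,:,::-1]); np.savez(f'{tag}.npz',p=p,d=d); return p,d
def rays(n,uv):
    m=eyes.camera_model(n); K=np.array([[m['fx'],0,m['cx']],[0,m['fy'],m['cy']],[0,0,1.]])
    q=cv2.undistortPoints(np.array(uv,float).reshape(-1,1,2),K,np.array([m['k1'],0,0,0,0.])).reshape(-1,2)
    T=np.array(m['cam_to_world']); r=np.c_[q,np.ones(len(q))]@T[:3,:3].T
    return T[:3,3],r
def onplane(n,uv,z):
    o,r=rays(n,uv); return (o+r*((z-o[2])/r[:,2])[:,None])[:,:2]
def bydepth(n,uv,d):
    o,r=rays(n,uv); uv=np.array(uv,int).reshape(-1,2); return o+r*d[uv[:,1],uv[:,0]][:,None]
E
python3 - <<'E'
from h import *
for n in('scene','top'):
    snap(n,n+'0'); m=eyes.camera_model(n); print(n,m['fx'],m['k1'],np.round(m['cam_to_world'],3).tolist())
s=readout.read_state(); print(s)
E
```

```text
scene 408.7151086280883 0.023952968213535118 [[0.29, 0.577, -0.764, 1.098], [0.957, -0.165, 0.239, -0.189], [0.012, -0.8, -0.6, 0.474], [0.0, 0.0, 0.0, 1.0]]
top 396.8604677634494 -0.09315041309708326 [[0.009, -0.997, 0.083, 0.437], [-1.0, -0.007, 0.027, -0.031], [-0.026, -0.083, -0.996, 0.945], [0.0, 0.0, 0.0, 1.0]]
{'time_s': 0.1, 'joint_positions': array([-68.59458012,  30.7739387 ,  -0.25298482,  88.16460801,
         0.14922984,  61.15032226,  -4.08034024]), 'dq': array([ 0.02775546, -0.06223805, -0.02110747, -0.16068887,  0.02768213,
       -0.00955012,  0.07554972]), 'joint_torque': array([ 2.33237457e-03, -5.84569073e+01,  1.05162911e+00, -2.59775573e+01,
        1.26036452e-02,  4.65748395e-03,  2.53985650e-05]), 'tcp_pos': array([0.27653962, 0.58765697, 0.24949495]), 'ee_rot': array([-1.79911764e+02,  7.45468463e-03,  1.54803815e+02]), 'contact_force': array([-1.74888075,  0.03372915,  0.46340426]), 'ft_torque': array([ 0.05239422, -0.01152219,  0.00765247]), 'grasp_force': 0.0, 'width': 0.08544379587788899}
```

View pics/top0.png

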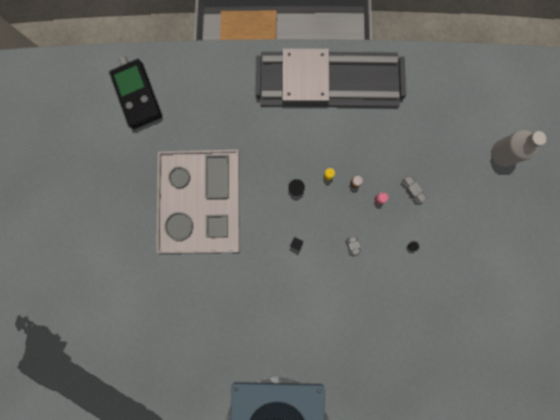

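View pics/scene0.png

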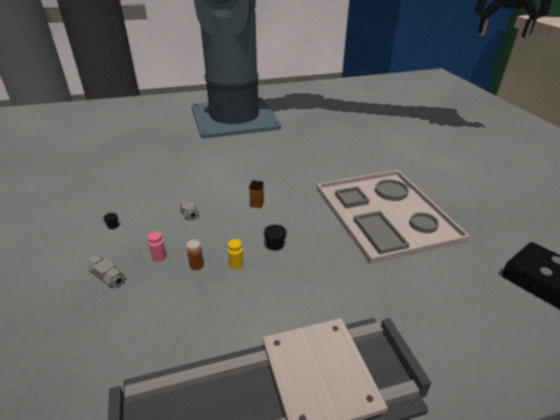

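The top view shows these positions, in pixels:
- **Kit pieces:** long union (414,190), big stopper (297,187), cuvette (297,245), vial (357,181).
- **Not in the kit:** short union (354,246), small stopper (413,246), pink (382,198) and yellow (330,174) decoys.
- **Tray:** trough (217,177), small cup (179,177), big cup (179,226), square nest (217,226).

The scene view agrees with this.

```bash
python3 - <<'E'
from h import *
z=np.load('top0.npz');p,d=z['p'],z['d']
def cloud(n,d):
    v,u=np.mgrid[:420,:560]; return bydepth(n,np.c_[u.ravel(),v.ravel()],d).reshape(420,560,3)
H=cloud('top',d); print('table z',np.median(H[260:300,250:450,2]))
m=((H[:,:,2]>0.008)&(d>0)).astype(np.uint8); m[:165]=0;m[260:]=0;m[:,:260]=0;m[:,450:]=0
n,l,st,c=cv2.connectedComponentsWithStats(m)
for i in range(1,n):
    if st[i,4]<15: continue
    P=H[l==i]; zt=np.percentile(P[:,2],85); 
    top=P[P[:,2]>zt-0.006]
    uv=np.argwhere(l==i)[:,::-1]; r=cv2.minAreaRect((H[l==i][:,:2]*1000).astype(np.float32))
    print('top',c[i].round(1),st[i,4],'z',zt.round(4),'topc',top.mean(0).round(4),'med',((top.max(0)+top.min(0))/2).round(4),np.round(r[0]),np.round(r[1]),round(r[2],1))
z=np.load('scene0.npz');p2,d2=z['p'],z['d'];S=cloud('scene',d2)
m=((S[:,:,2]>0.006)&(d2>0)&(S[:,:,0]<.62)&(S[:,:,0]>.3)&(S[:,:,1]<.05)).astype(np.uint8)
n,l,st,c=cv2.connectedComponentsWithStats(m)
for i in range(1,n):
    if st[i,4]<30: continue
    P=S[l==i]; zt=np.percentile(P[:,2],97); t=P[P[:,2]>zt-.004]
    print('sc',c[i].round(),st[i,4],'z',zt.round(4),((t.max(0)+t.min(0))/2).round(4),'bbox',P.min(0).round(3),P.max(0).round(3))
big=cv2.resize(p[140:265,150:250][:,:,::-1],None,fx=4.5,fy=4.5,interpolation=cv2.INTER_CUBIC)
b2=cv2.resize(p[165:260,285:430][:,:,::-1],None,fx=5,fy=5,interpolation=cv2.INTER_CUBIC)
cv2.imwrite('pics/tray.png',cv2.convertScaleAbs(big,alpha=1.4)); cv2.imwrite('pics/obj.png',cv2.convertScaleAbs(b2,alpha=1.8))
E
```

```text
table z 0.0007605167110836808
top [328.9 173.9] 107 z 0.0505 topc [ 0.5976 -0.1151  0.0489] med [ 0.5975 -0.1151  0.0486] [ 597. -115.] [22. 22.] 24.2
top [356.  181.5] 111 z 0.0504 topc [ 0.5803 -0.1786  0.0487] med [ 0.5804 -0.1788  0.049 ] [ 579. -178.] [22. 22.] 23.8
top [413.8 188.9] 324 z 0.0256 topc [ 0.5653 -0.3173  0.024 ] med [ 0.5649 -0.3177  0.0241] [ 566. -319.] [71. 29.] 35.6
top [295.9 187. ] 239 z 0.0346 topc [ 0.5663 -0.0386  0.0329] med [ 0.5658 -0.0388  0.0328] [566. -39.] [38. 37.] 0.3
top [380.9 198. ] 109 z 0.0494 topc [ 0.5421 -0.2361  0.0484] med [ 0.5422 -0.2368  0.0478] [ 542. -236.] [20. 21.] 74.9
top [296.1 243.3] 114 z 0.052 topc [ 0.4358 -0.0395  0.0505] med [ 0.4355 -0.0394  0.0508] [436. -40.] [23. 23.] 63.8
top [353.5 245.3] 200 z 0.0256 topc [ 0.432  -0.1736  0.024 ] med [ 0.4317 -0.1731  0.0239] [ 432. -174.] [42. 28.] 14.4
top [413.2 246. ] 83 z 0.0261 topc [ 0.4312 -0.3121  0.0243] med [ 0.4312 -0.3125  0.0243] [ 431. -313.] [19. 21.] 0.3
sc [256. 193.] 336 z 0.0494 [ 0.4391 -0.0437  0.0478] bbox [ 0.425 -0.059  0.006] [ 0.455 -0.027  0.05 ]
sc [188. 208.] 259 z 0.0243 [ 0.4346 -0.1765  0.0232] bbox [ 0.415 -0.193  0.006] [ 0.457 -0.16   0.026]
sc [111. 219.] 173 z 0.0238 [ 0.4339 -0.3144  0.0223] bbox [ 0.421 -0.327  0.006] [ 0.447 -0.303  0.025]
sc [274. 236.] 443 z 0.0317 [ 0.5685 -0.0419  0.0302] bbox [ 0.549 -0.062  0.006] [ 0.589 -0.022  0.033]
sc [156. 245.] 366 z 0.0475 [ 0.5443 -0.2389  0.046 ] bbox [ 0.533 -0.25   0.006] [ 0.557 -0.227  0.048]
sc [194. 254.] 373 z 0.0475 [ 0.5823 -0.1812  0.0459] bbox [ 0.571 -0.193  0.006] [ 0.596 -0.17   0.048]
sc [235. 253.] 361 z 0.0475 [ 0.6001 -0.1178  0.0457] bbox [ 0.59  -0.13   0.006] [ 0.613 -0.107  0.048]
sc [105. 270.] 672 z 0.0243 [ 0.5679 -0.3199  0.0227] bbox [ 0.537 -0.35   0.006] [ 0.601 -0.291  0.025]
```

View pics/tray.png

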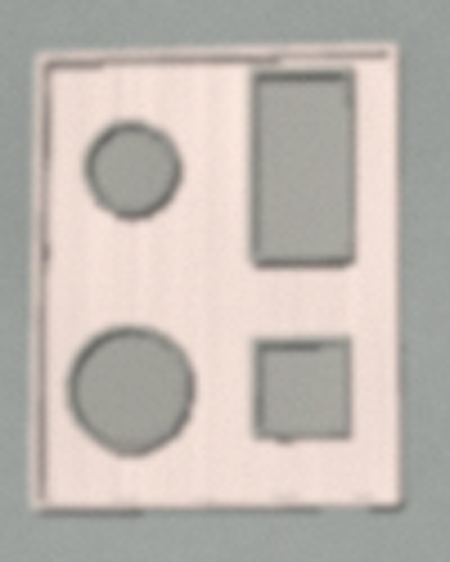

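View pics/obj.png

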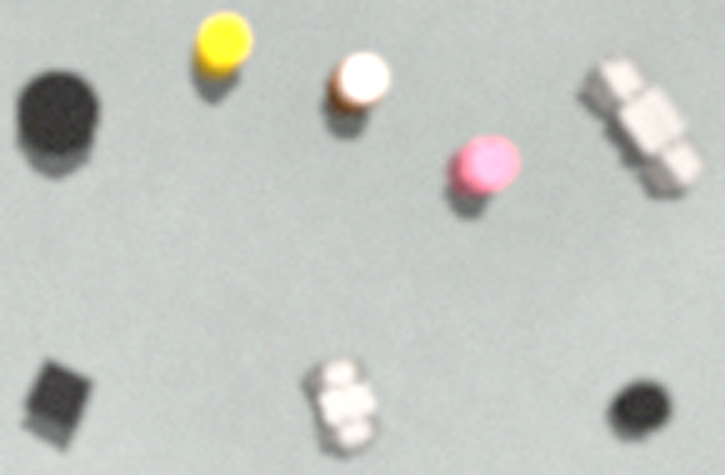

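The crops confirm the layout. The long union lies at about 35° and the cuvette at about 64°. The nests sit in a near-axis-aligned tray, with the trough along world x. Next I'll measure the nests and average the two views.

```bash
python3 - <<'E'
from h import *
print(arm.tip_extent)
for n,box in(('top',(150,145,245,260)),('scene',(310,165,470,262))):
    p=np.load(n+'0.npz')['p'].astype(int); x0,y0,x1,y1=box
    pink=((p[:,:,0]-p[:,:,2])>4).astype(np.uint8); 
    m=np.zeros_like(pink); m[y0:y1,x0:x1]=pink[y0:y1,x0:x1]
    m=cv2.morphologyEx(m,cv2.MORPH_CLOSE,np.ones((3,3)))
    cs,h=cv2.findContours(m,cv2.RETR_CCOMP,cv2.CHAIN_APPROX_NONE)
    for c,hh in zip(cs,h[0]):
        if cv2.contourArea(c)<100: continue
        P=onplane(n,c.reshape(-1,2),0.016 if hh[3]>=0 else .014)*1000
        r=cv2.minAreaRect(P.astype(np.float32)); print(n,'hole' if hh[3]>=0 else 'out',c.reshape(-1,2).mean(0).round(),np.round(r[0],1),np.round(r[1],1),round(r[2],1))
E
```

```text
0.019
top out [198. 202.] [535.4 196.7] [250.2 201.8] 1.1
scene out [387. 214.] [538.6 190. ] [281.5 234. ] 3.6
```

```bash
python3 - <<'E'
from h import *
for n,box in(('top',(163,156,234,248)),('scene',(325,176,460,248))):
    p=np.load(n+'0.npz')['p']; x0,y0,x1,y1=box
    s=cv2.resize(p[y0:y1,x0:x1],None,fx=4,fy=4,interpolation=cv2.INTER_CUBIC).astype(int)
    a=np.clip((s[:,:,0]-s[:,:,1])*4+100,0,255).astype(np.uint8)
    t,m=cv2.threshold(cv2.GaussianBlur(a,(7,7),0),0,255,cv2.THRESH_BINARY_INV+cv2.THRESH_OTSU)
    cs,h=cv2.findContours(m,cv2.RETR_LIST,cv2.CHAIN_APPROX_NONE)
    for c in cs:
        if cv2.contourArea(c)<2000: continue
        uv=(c.reshape(-1,2)+.5)/4-.5+[x0,y0]
        P=onplane(n,uv,0.016)*1000
        r=cv2.minAreaRect(P.astype(np.float32)); print(n,uv.mean(0).round(),np.round(r[0],1),np.round(r[1],1),round(r[2],1))
E
```

```text
top [216. 226.] [475.3 148.2] [54.8 52.5] 1.3
top [178. 226.] [473.5 239.8] [68.8 67.8] 79.4
top [179. 177.] [591.4 242.3] [53.5 50.7] 64.2
top [217. 177.] [591.6 151. ] [104.8  58. ] 1.3
scene [424. 222.] [599.8 235.5] [49.7 62.9] 46.5
scene [380. 231.] [600.6 144.7] [110.7  62.9] 1.5
scene [337. 229.] [555.   83.1] [ 61.5 144.7] 73.9
scene [352. 197.] [486.1 142.2] [64.6 58.3] 2.2
scene [392. 189.] [483.9 232.6] [65.2 79.8] 52.9
scene [440. 193.] [519.6 301.9] [110.5 187.2] 54.3
```

```bash
cat >> h.py <<'E'
def plan(*wps, start=None):
    """wps: (x,y,z,yaw). Prints tool-axis shift/turn numbers, each call within full scale."""
    s=readout.read_state(); e=s['ee_rot']
    P=np.array(s['tcp_pos']); y=e[2]
    if start: P=np.array(start[:3]); y=start[3]
    else: print('at',P.round(4),e.round(1),'w',round(s['width'],4),'t',s['time_s'])
    for w in wps:
        T=np.array(w[:3]); ty=w[3]; n=1
        while True:
            Q,q=P.copy(),y; out=[]
            for i in range(n):
                d=(T-P)/n; a=np.radians(q)
                v=np.array([np.cos(a)*d[0]+np.sin(a)*d[1], np.sin(a)*d[0]-np.cos(a)*d[1], -d[2]])/.1
                out.append((round(-(ty-y)/n/90,3),v.round(3).tolist())); q+=(ty-y)/n
            if max(max(abs(o[0]),*map(abs,o[1])) for o in out)<=1: break
            n+=1
        print(w); [print('   wz',o[0],'d',o[1]) for o in out]
        P,y=T,ty
E
python3 -c "
from h import *
plan((.52,.25,.2,95),(.5665,-.319,.13,35.6),(.5665,-.319,.04,35.6))"
```

```text
at [0.2765 0.5877 0.2495] [-179.9    0.   154.8] w 0.0854 t 0.1
(0.52, 0.25, 0.2, 95)
   wz 0.133 d [-0.728, -0.404, 0.099]
   wz 0.133 d [-0.796, -0.244, 0.099]
   wz 0.133 d [-0.829, -0.074, 0.099]
   wz 0.133 d [-0.827, 0.1, 0.099]
   wz 0.133 d [-0.788, 0.269, 0.099]
(0.5665, -0.319, 0.13, 35.6)
   wz 0.11 d [-0.951, -0.005, 0.117]
   wz 0.11 d [-0.938, 0.158, 0.117]
   wz 0.11 d [-0.897, 0.317, 0.117]
   wz 0.11 d [-0.829, 0.467, 0.117]
   wz 0.11 d [-0.737, 0.602, 0.117]
   wz 0.11 d [-0.622, 0.72, 0.117]
(0.5665, -0.319, 0.04, 35.6)
   wz -0.0 d [0.0, 0.0, 0.9]
```

Request:
jog_arm([
  [[0,0,0.133,-0.728,-0.404,0.1,1],[0,0,0.133,-0.728,-0.404,0.1,1],[0,0,0.133,-0.728,-0.404,0.1,1]],
])

```text
time_s: 0.4
tcp_pos: [0.33, 0.515, 0.2393]
ee_rot: [-179.8, 0.3, 142.3]
contact_force: [-1.1, -0.3, -0.4]
width: 0.085
grasp_force: 0.0
```

Request:
jog_arm([
  [[0,0,0.133,-0.796,-0.244,0.1,1],[0,0,0.133,-0.796,-0.244,0.1,1],[0,0,0.133,-0.796,-0.244,0.1,1]],
])

```text
time_s: 0.7
tcp_pos: [0.3778, 0.4479, 0.2296]
ee_rot: [-179.9, 0.2, 130.4]
contact_force: [0.4, 0.5, -0.4]
width: 0.0853
grasp_force: 0.0
```

Request:
jog_arm([
  [[0,0,0.133,-0.829,-0.074,0.1,1],[0,0,0.133,-0.829,-0.074,0.1,1],[0,0,0.133,-0.829,-0.074,0.1,1]],
])

```text
time_s: 1.0
tcp_pos: [0.4257, 0.3809, 0.2198]
ee_rot: [-180.0, 0.2, 118.5]
contact_force: [0.8, 0.4, 1.7]
width: 0.0853
grasp_force: 0.0
```

Request:
jog_arm([
  [[0,0,0.133,-0.827,0.1,0.1,1],[0,0,0.133,-0.827,0.1,0.1,1],[0,0,0.133,-0.827,0.1,0.1,1]],
])

```text
time_s: 1.3
tcp_pos: [0.474, 0.3138, 0.2099]
ee_rot: [180.0, 0.2, 106.5]
contact_force: [-0.1, -0.9, -1.0]
width: 0.0851
grasp_force: 0.0
```

Request:
jog_arm([
  [[0,0,0.133,-0.788,0.27,0.1,1],[0,0,0.133,-0.788,0.27,0.1,1],[0,0,0.133,-0.788,0.27,0.1,1]],
])

```text
time_s: 1.6
tcp_pos: [0.5224, 0.2467, 0.2]
ee_rot: [180.0, 0.2, 94.6]
contact_force: [-0.7, -0.2, -0.8]
width: 0.0856
grasp_force: 0.0
```

Request:
jog_arm([
  [[0,0,0.11,-0.95,-0.005,0.117,1],[0,0,0.11,-0.95,-0.005,0.117,1],[0,0,0.11,-0.95,-0.005,0.117,1]],
])

```text
time_s: 1.9
tcp_pos: [0.5277, 0.1503, 0.1881]
ee_rot: [-179.9, 0.2, 84.7]
contact_force: [0.8, 0.5, -0.4]
width: 0.0854
grasp_force: 0.0
```

Request:
jog_arm([
  [[0,0,0.11,-0.938,0.158,0.117,1],[0,0,0.11,-0.938,0.158,0.117,1],[0,0,0.11,-0.938,0.158,0.117,1]],
])

```text
time_s: 2.2
tcp_pos: [0.5354, 0.0556, 0.1766]
ee_rot: [180.0, 0.2, 74.8]
contact_force: [0.3, 0.2, 0.1]
width: 0.0855
grasp_force: 0.0
```

Request:
jog_arm([
  [[0,0,0.11,-0.897,0.317,0.117,1],[0,0,0.11,-0.897,0.317,0.117,1],[0,0,0.11,-0.897,0.317,0.117,1]],
])

```text
time_s: 2.5
tcp_pos: [0.5432, -0.0391, 0.1651]
ee_rot: [179.9, 0.2, 64.9]
contact_force: [-0.6, -0.6, 0.5]
width: 0.0855
grasp_force: 0.0
```

Request:
jog_arm([
  [[0,0,0.11,-0.83,0.467,0.117,1],[0,0,0.11,-0.83,0.467,0.117,1],[0,0,0.11,-0.83,0.467,0.117,1]],
])

```text
time_s: 2.8
tcp_pos: [0.5508, -0.1341, 0.1535]
ee_rot: [179.9, 0.2, 55.0]
contact_force: [-0.6, -0.1, -0.3]
width: 0.0855
grasp_force: 0.0
```

```bash
python3 -c "
from h import *
plan((.5665,-.319,.13,35.6),(.5665,-.319,.026,35.6))"
```

```text
at [ 0.5508 -0.1341  0.1535] [179.9   0.2  55. ] w 0.0855 t 2.8
(0.5665, -0.319, 0.13, 35.6)
   wz 0.108 d [-0.713, 0.594, 0.117]
   wz 0.108 d [-0.602, 0.706, 0.117]
(0.5665, -0.319, 0.026, 35.6)
   wz -0.0 d [0.0, 0.0, 0.52]
   wz -0.0 d [0.0, 0.0, 0.52]
```

Request:
jog_arm([
  [[0,0,0.108,-0.713,0.594,0.117,1],[0,0,0.108,-0.713,0.594,0.117,1],[0,0,0.108,-0.713,0.594,0.117,1]],
])

```text
time_s: 3.1
tcp_pos: [0.5591, -0.226, 0.1417]
ee_rot: [179.8, 0.1, 45.4]
contact_force: [-0.9, 0.4, 0.5]
width: 0.0854
grasp_force: 0.0
```

Request:
jog_arm([
  [[0,0,0.108,-0.602,0.706,0.117,1],[0,0,0.108,-0.602,0.706,0.117,1],[0,0,0.108,-0.602,0.706,0.117,1],[0,0,0.108,-0.602,0.706,0.117,1],[0,0,0.108,-0.602,0.706,0.117,1]],
])

```text
time_s: 3.6
tcp_pos: [0.5689, -0.3103, 0.1297]
ee_rot: [-179.9, -0.1, 36.2]
contact_force: [0.3, 0.3, 0.7]
width: 0.0857
grasp_force: 0.0
```

```bash
python3 - <<'E'
from h import *
plan((.5665,-.319,.026,35.6))
snap('scene','s1'); snap('top','t1')
E
```

```text
at [ 0.5689 -0.3103  0.1297] [-1.799e+02 -1.000e-01  3.620e+01] w 0.0857 t 3.6
(0.5665, -0.319, 0.026, 35.6)
   wz 0.003 d [-0.036, 0.028, 0.519]
   wz 0.003 d [-0.035, 0.028, 0.519]
```

View pics/s1.png

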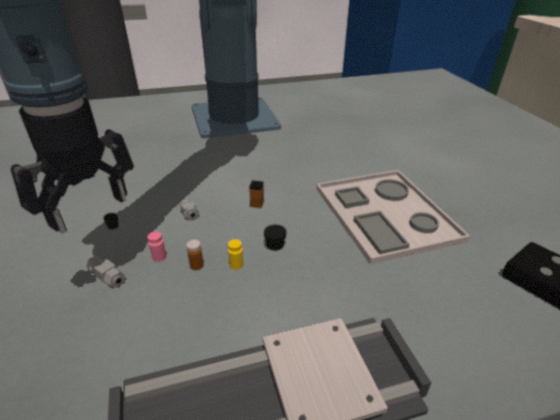

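The scene view shows the gripper hanging over the union (105,270) with nothing blocking it. I'll descend partway, let it settle and correct.

Request:
jog_arm([
  [[0,0,0.005,-0.04,0.04,0.2,1],[0,0,0.005,-0.06,0.05,0.5,1],[0,0,0.005,-0.06,0.05,0.6,1],[0,0,0.005,-0.06,0.05,0.6,1],[0,0,0.005,-0.06,0.05,0.6,1]],
])

```text
time_s: 4.2
tcp_pos: [0.566, -0.3212, 0.0705]
ee_rot: [180.0, -0.0, 35.5]
contact_force: [0.1, 0.1, -0.1]
width: 0.0853
grasp_force: 0.0
```

```bash
python3 - <<'E'
from h import *
plan((.5665,-.319,.026,35.6))
E
```

```text
at [ 0.566  -0.3212  0.0705] [180.   -0.   35.5] w 0.0853 t 4.2
(0.5665, -0.319, 0.026, 35.6)
   wz -0.001 d [0.017, -0.015, 0.445]
```

Request:
jog_arm([
  [[0,0,0,0.017,-0.015,0.2,1],[0,0,0,0.017,-0.015,0.4,1],[0,0,0,0.017,-0.015,0.445,1],[0,0,0,0.017,-0.015,0.445,1],[0,0,0,0.017,-0.015,0.445,-1],[0,0,0,0.017,-0.015,0.445,-1],[0,0,0,0.017,-0.015,0.445,-1],[0,0,0,0.017,-0.015,0.445,-1],[0,0,0,0.017,-0.015,0.445,-1],[0,0,0,0.017,-0.015,0.445,-1]],
], newtons=60)

```text
time_s: 5.2
tcp_pos: [0.5666, -0.3193, 0.0263]
ee_rot: [179.9, -0.0, 35.5]
contact_force: [-0.8, -0.2, 6.1]
width: 0.0224
grasp_force: 59.6
```

Request:
jog_arm([
  [[0,0,0,0,0,0,-1],[0,0,0,0,0,-0.2,-1],[0,0,0,0,0,-0.5,-1],[0,0,0,0,0,-0.8,-1],[0,0,0,0,0,-1,-1],[0,0,0,0,0,-1,-1],[0,0,0,0,0,-1,-1]],
])

```text
time_s: 5.9
tcp_pos: [0.5661, -0.3187, 0.1258]
ee_rot: [-180.0, -0.0, 35.5]
contact_force: [-0.2, 0.5, -1.8]
width: 0.0225
grasp_force: 59.1
```

```bash
python3 - <<'E'
from h import *
plan((.593,.150,.13,1),(.593,.150,.037,1))
E
```

```text
at [ 0.5661 -0.3187  0.1258] [-180.    -0.    35.5] w 0.0225 t 5.9
(0.593, 0.15, 0.13, 1)
   wz 0.077 d [0.588, -0.732, -0.008]
   wz 0.077 d [0.496, -0.797, -0.008]
   wz 0.077 d [0.396, -0.851, -0.008]
   wz 0.077 d [0.291, -0.893, -0.008]
   wz 0.077 d [0.182, -0.921, -0.008]
(0.593, 0.15, 0.037, 1)
   wz 0.0 d [0.0, 0.0, 0.93]
```

Request:
jog_arm([
  [[0,0,0.04,0.294,-0.366,0,-1],[0,0,0.077,0.588,-0.732,0,-1],[0,0,0.077,0.588,-0.732,0,-1]],
])

```text
time_s: 6.2
tcp_pos: [0.5724, -0.215, 0.1228]
ee_rot: [-179.5, -0.0, 29.0]
contact_force: [0.7, 2.1, -1.8]
width: 0.0223
grasp_force: 59.4
```

Request:
jog_arm([
  [[0,0,0.04,0.25,-0.4,0,-1],[0,0,0.077,0.496,-0.797,0,-1],[0,0,0.077,0.496,-0.797,0,-1]],
])

```text
time_s: 6.5
tcp_pos: [0.5773, -0.1215, 0.1231]
ee_rot: [-179.6, 0.1, 22.2]
contact_force: [0.5, 1.1, -1.1]
width: 0.0223
grasp_force: 59.6
```

Request:
jog_arm([
  [[0,0,0.04,0.2,-0.425,0,-1],[0,0,0.077,0.396,-0.851,0,-1],[0,0,0.077,0.396,-0.851,0,-1]],
])

```text
time_s: 6.8
tcp_pos: [0.5823, -0.0281, 0.1233]
ee_rot: [-179.6, 0.1, 15.3]
contact_force: [0.2, 0.9, -1.7]
width: 0.0223
grasp_force: 59.7
```

Request:
jog_arm([
  [[0,0,0.04,0.145,-0.446,0,-1],[0,0,0.077,0.291,-0.893,0,-1],[0,0,0.077,0.291,-0.893,0,-1]],
])

```text
time_s: 7.1
tcp_pos: [0.5874, 0.0655, 0.1235]
ee_rot: [-179.7, 0.2, 8.4]
contact_force: [-0.3, 0.5, -1.5]
width: 0.0224
grasp_force: 59.8
```

Request:
jog_arm([
  [[0,0,0.04,0.09,-0.46,0,-1],[0,0,0.077,0.182,-0.92,0,-1],[0,0,0.077,0.182,-0.92,0,-1],[0,0,0.077,0.182,-0.92,0,-1],[0,0,0.077,0.182,-0.92,0,-1],[0,0,0.077,0.182,-0.92,0,-1],[0,0,0.077,0.182,-0.92,0,-1]],
])

```text
time_s: 7.8
tcp_pos: [0.5938, 0.148, 0.1256]
ee_rot: [180.0, 0.0, 0.7]
contact_force: [0.6, -0.6, -0.5]
width: 0.0227
grasp_force: 59.9
```

```bash
python3 - <<'E'
from h import *
plan((.593,.150,.037,1))
p,d=snap('scene','s2')
E
```

```text
at [0.5938 0.148  0.1256] [180.    0.    0.7] w 0.0227 t 7.8
(0.593, 0.15, 0.037, 1)
   wz -0.003 d [-0.008, -0.02, 0.886]
```

View pics/s2.png

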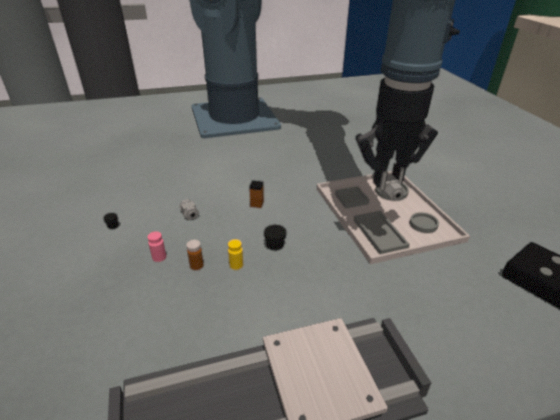

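The union hangs level at (395,188) in the fingers, above the tray.

Request:
jog_arm([
  [[0,0,0,-0.01,-0.02,0.3,-1],[0,0,0,-0.01,-0.02,0.6,-1],[0,0,0,-0.01,-0.02,0.8,-1],[0,0,0,-0.01,-0.02,0.88,-1],[0,0,0,-0.01,-0.02,0.88,-1],[0,0,0,-0.01,-0.02,0.88,-1],[0,0,0,-0.01,-0.02,0.88,-0.1],[0,0,0,-0.01,-0.02,0.88,-0.1],[0,0,0,-0.01,-0.02,0.88,-0.1]],
])

```text
time_s: 8.75
tcp_pos: [0.5933, 0.1517, 0.0384]
ee_rot: [-180.0, -0.1, 0.8]
contact_force: [-0.6, -0.2, 0.5]
width: 0.0382
grasp_force: 0.0
```

Request:
jog_arm([
  [[0,0,0,0,0,0,0],[0,0,0,0,0,0,0],[0,0,0,0,0,-0.5,0],[0,0,0,0,0,-1,1],[0,0,0,0,0,-1,1],[0,0,0,0,0,-1,1]],
])

```text
time_s: 9.35
tcp_pos: [0.5934, 0.1518, 0.1388]
ee_rot: [-179.9, -0.1, 0.8]
contact_force: [-0.5, 0.6, -0.8]
width: 0.0834
grasp_force: 0.0
```

```bash
python3 - <<'E'
from h import *
plan((.567,-.0405,.13,80),(.567,-.0405,.030,80))
E
```

```text
at [0.5934 0.1518 0.1388] [-1.799e+02 -1.000e-01  8.000e-01] w 0.0834 t 9.35
(0.567, -0.0405, 0.13, 80)
   wz -0.44 d [-0.146, 0.96, 0.044]
   wz -0.44 d [-0.724, 0.647, 0.044]
(0.567, -0.0405, 0.03, 80)
   wz 0.0 d [0.0, 0.0, 1.0]
```

Request:
jog_arm([
  [[0,0,0,-0.13,0.48,0,1],[0,0,0,-0.13,0.96,0,1],[0,0,0,-0.13,0.96,0,1]],
])

```text
time_s: 9.65
tcp_pos: [0.5796, 0.0465, 0.1371]
ee_rot: [179.7, 0.1, 0.2]
contact_force: [0.0, 0.1, 0.4]
width: 0.0852
grasp_force: 0.0
```

Request:
jog_arm([
  [[0,0,0,-0.13,0.48,0,1],[0,0,0,-0.13,0.96,0.2,1],[0,0,0,-0.13,0.96,0.5,1],[0,0,0,-0.13,0.96,0.5,1],[0,0,0,-0.13,0.96,0.5,1],[0,0,0,-0.13,0.96,0.5,1]],
])

```text
time_s: 10.25
tcp_pos: [0.5701, -0.0396, 0.0881]
ee_rot: [-180.0, -0.0, 0.9]
contact_force: [0.1, -0.4, -0.2]
width: 0.0852
grasp_force: 0.0
```

```bash
python3 - <<'E'
from h import *
plan((.567,-.0405,.030,1))
p,d=snap('scene','s3')
b=cv2.resize(p[120:300,220:480][:,:,::-1],None,fx=3,fy=3,interpolation=cv2.INTER_CUBIC); cv2.imwrite('pics/s3c.png',b)
E
```

```text
at [ 0.5701 -0.0396  0.0881] [-180.    -0.     0.9] w 0.0852 t 10.25
(0.567, -0.0405, 0.03, 1)
   wz -0.001 d [-0.031, 0.009, 0.581]
```

View pics/s3c.png

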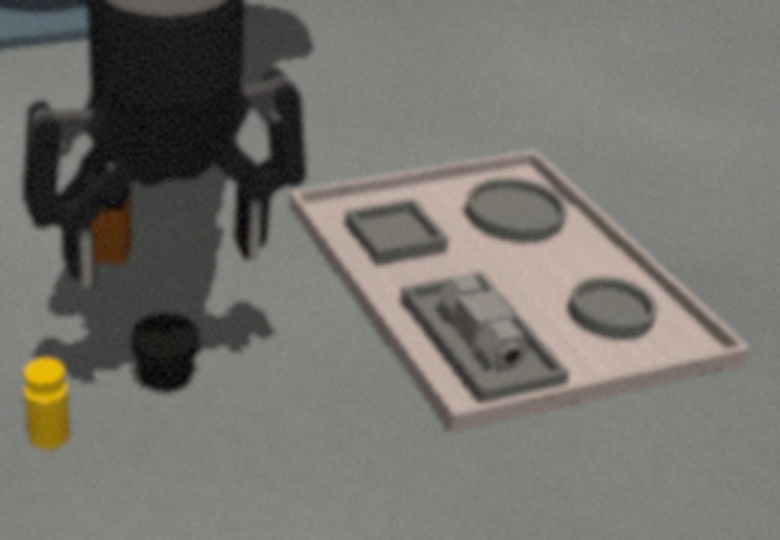

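The union lies in the trough at crop pixel (485,318), and the gripper is over the stopper at (165,350).

Request:
jog_arm([
  [[0,0,0,-0.03,0.01,0.2,1],[0,0,0,-0.03,0.01,0.5,1],[0,0,0,-0.03,0.01,0.58,1],[0,0,0,-0.03,0.01,0.58,1],[0,0,0,-0.03,0.01,0.58,-1],[0,0,0,-0.03,0.01,0.58,-1],[0,0,0,-0.03,0.01,0.58,-1],[0,0,0,-0.03,0.01,0.58,-1],[0,0,0,-0.03,0.01,0.58,-1]],
], newtons=30)

```text
time_s: 11.2
tcp_pos: [0.5672, -0.0418, 0.0307]
ee_rot: [-180.0, -0.1, 0.8]
contact_force: [-0.4, -0.2, 5.9]
width: 0.0384
grasp_force: 29.5
```

Request:
jog_arm([
  [[0,0,0,0,0,0,-1],[0,0,0,0,0,-0.2,-1],[0,0,0,0,0,-0.5,-1],[0,0,0,0,0,-0.8,-1],[0,0,0,0,0,-0.8,-1],[0,0,0,0,0,-0.8,-1]],
])

```text
time_s: 11.8
tcp_pos: [0.5669, -0.0417, 0.1102]
ee_rot: [-180.0, -0.1, 0.8]
contact_force: [-0.6, 0.8, -0.8]
width: 0.0386
grasp_force: 30.5
```

```bash
python3 - <<'E'
from h import *
plan((.475,.239,.11,1),(.475,.239,.038,1))
E
```

```text
at [ 0.5669 -0.0417  0.1102] [-1.8e+02 -1.0e-01  8.0e-01] w 0.0386 t 11.8
(0.475, 0.239, 0.11, 1)
   wz -0.001 d [-0.293, -0.94, 0.001]
   wz -0.001 d [-0.292, -0.94, 0.001]
   wz -0.001 d [-0.291, -0.941, 0.001]
(0.475, 0.239, 0.038, 1)
   wz 0.0 d [0.0, 0.0, 0.72]
```

Request:
jog_arm([
  [[0,0,0,-0.15,-0.47,0,-1],[0,0,0,-0.293,-0.94,0,-1],[0,0,0,-0.293,-0.94,0,-1]],
])

```text
time_s: 12.1
tcp_pos: [0.5327, 0.0601, 0.1074]
ee_rot: [-179.7, 0.3, 1.4]
contact_force: [0.8, -0.3, -0.3]
width: 0.0385
grasp_force: 30.5
```

Request:
jog_arm([
  [[0,0,0,-0.15,-0.47,0,-1],[0,0,0,-0.293,-0.94,0,-1],[0,0,0,-0.293,-0.94,0,-1]],
])

```text
time_s: 12.4
tcp_pos: [0.5018, 0.1534, 0.1077]
ee_rot: [-179.8, 0.3, 1.5]
contact_force: [0.3, 0.4, -1.1]
width: 0.0383
grasp_force: 30.6
```

Request:
jog_arm([
  [[0,0,0,-0.15,-0.47,0,-1],[0,0,0,-0.293,-0.94,0,-1],[0,0,0,-0.293,-0.94,0,-1],[0,0,0,-0.293,-0.94,0,-1],[0,0,0,-0.293,-0.94,0.2,-1],[0,0,0,-0.293,-0.94,0.2,-1],[0,0,0,-0.293,-0.94,0.2,-1]],
])

```text
time_s: 13.1
tcp_pos: [0.4747, 0.237, 0.0894]
ee_rot: [179.9, 0.1, 0.7]
contact_force: [0.9, -0.5, -0.2]
width: 0.0382
grasp_force: 30.6
```

```bash
python3 - <<'E'
from h import *
plan((.475,.239,.038,1))
E
```

```text
at [0.4747 0.237  0.0894] [1.799e+02 1.000e-01 7.000e-01] w 0.0382 t 13.1
(0.475, 0.239, 0.038, 1)
   wz -0.004 d [0.003, -0.02, 0.514]
```

Request:
jog_arm([
  [[0,0,0,0,-0.02,0.2,-1],[0,0,0,0,-0.02,0.4,-1],[0,0,0,0,-0.02,0.5,-1],[0,0,0,0,-0.02,0.5,-1],[0,0,0,0,-0.02,0.5,-1],[0,0,0,0,-0.02,0.5,0.2],[0,0,0,0,-0.02,0.5,0.2],[0,0,0,0,-0.02,0.5,0.2]],
])

```text
time_s: 13.9
tcp_pos: [0.4748, 0.241, 0.04]
ee_rot: [-180.0, -0.0, 0.8]
contact_force: [-0.1, 0.2, -0.1]
width: 0.051
grasp_force: 0.0
```

Request:
jog_arm([
  [[0,0,0,0,0,0,0.4],[0,0,0,0,0,-0.2,0.4],[0,0,0,0,0,-0.6,0.5],[0,0,0,0,0,-1,1],[0,0,0,0,0,-1,1],[0,0,0,0,0,-1,1]],
])

```text
time_s: 14.5
tcp_pos: [0.4748, 0.2413, 0.1402]
ee_rot: [-179.9, -0.1, 0.8]
contact_force: [-1.0, -0.1, -0.5]
width: 0.0856
grasp_force: 0.0
```

```bash
python3 - <<'E'
from h import *
plan((.5815,-.180,.13,65),(.5815,-.180,.030,65))
E
```

```text
at [0.4748 0.2413 0.1402] [-1.799e+02 -1.000e-01  8.000e-01] w 0.0856 t 14.5
(0.5815, -0.18, 0.13, 65)
   wz -0.143 d [0.201, 0.846, 0.02]
   wz -0.143 d [0.008, 0.869, 0.02]
   wz -0.143 d [-0.185, 0.849, 0.02]
   wz -0.143 d [-0.369, 0.787, 0.02]
   wz -0.143 d [-0.535, 0.685, 0.02]
(0.5815, -0.18, 0.03, 65)
   wz 0.0 d [0.0, 0.0, 1.0]
```

Request:
jog_arm([
  [[0,0,-0.143,0.1,0.42,0,1],[0,0,-0.143,0.201,0.846,0,1],[0,0,-0.143,0.201,0.846,0,1]],
])

```text
time_s: 14.8
tcp_pos: [0.4964, 0.1492, 0.1391]
ee_rot: [179.8, 0.1, 13.2]
contact_force: [0.9, 0.6, 0.2]
width: 0.0852
grasp_force: 0.0
```

Request:
jog_arm([
  [[0,0,-0.143,0.01,0.43,0,1],[0,0,-0.143,0.01,0.87,0,1],[0,0,-0.143,0.01,0.87,0,1]],
])

```text
time_s: 15.1
tcp_pos: [0.5178, 0.0649, 0.1392]
ee_rot: [179.8, 0.1, 26.1]
contact_force: [-0.2, -0.6, 0.1]
width: 0.0855
grasp_force: 0.0
```

Request:
jog_arm([
  [[0,0,-0.143,-0.09,0.42,0,1],[0,0,-0.143,-0.185,0.85,0,1],[0,0,-0.143,-0.185,0.85,0,1]],
])

```text
time_s: 15.4
tcp_pos: [0.539, -0.0193, 0.1393]
ee_rot: [179.8, 0.1, 38.9]
contact_force: [-0.7, -0.3, 0.7]
width: 0.0853
grasp_force: 0.0
```

Request:
jog_arm([
  [[0,0,-0.143,-0.18,0.4,0,1],[0,0,-0.143,-0.37,0.787,0,1],[0,0,-0.143,-0.37,0.787,0,1]],
])

```text
time_s: 15.7
tcp_pos: [0.5601, -0.1033, 0.1393]
ee_rot: [179.8, 0.2, 51.8]
contact_force: [-0.5, -0.4, 0.2]
width: 0.0854
grasp_force: 0.0
```

Request:
jog_arm([
  [[0,0,-0.143,-0.27,0.34,0,1],[0,0,-0.143,-0.535,0.685,0,1],[0,0,-0.143,-0.535,0.685,0.3,1],[0,0,-0.143,-0.535,0.685,0.3,1],[0,0,-0.143,-0.535,0.685,0.3,1],[0,0,-0.143,-0.535,0.685,0.3,1],[0,0,-0.143,-0.535,0.685,0.3,1]],
])

```text
time_s: 16.4
tcp_pos: [0.5824, -0.1795, 0.1104]
ee_rot: [179.9, -0.0, 65.2]
contact_force: [-0.8, 0.0, 0.7]
width: 0.0856
grasp_force: 0.0
```

```bash
python3 - <<'E'
from h import *
plan((.5815,-.180,.030,65))
p,d=snap('scene','s4')
E
```

```text
at [ 0.5824 -0.1795  0.1104] [179.9  -0.   65.2] w 0.0856 t 16.4
(0.5815, -0.18, 0.03, 65)
   wz 0.003 d [-0.008, -0.006, 0.804]
```

View pics/s4.png

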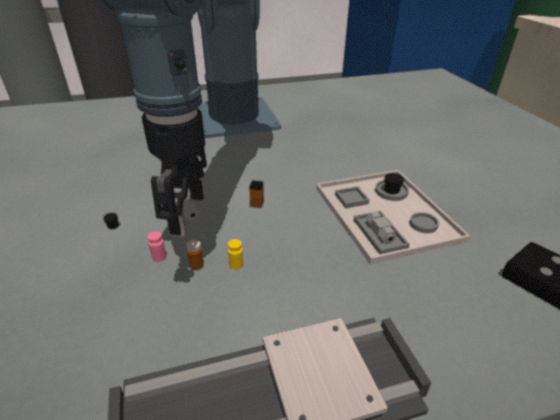

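The stopper stands in the wide cup at (392,184), and the jaws straddle the vial between its neighbours.

Request:
jog_arm([
  [[0,0,0,-0.01,-0.01,0.3,1],[0,0,0,-0.01,-0.01,0.6,1],[0,0,0,-0.01,-0.01,0.8,1],[0,0,0,-0.01,-0.01,0.8,1],[0,0,0,-0.01,-0.01,0.8,-1],[0,0,0,-0.01,-0.01,0.8,-1],[0,0,0,-0.01,-0.01,0.8,-1],[0,0,0,-0.01,-0.01,0.8,-1],[0,0,0,-0.01,-0.01,0.8,-1],[0,0,0,-0.01,-0.01,0.8,-1]],
], newtons=25)

```text
time_s: 17.45
tcp_pos: [0.581, -0.1812, 0.0305]
ee_rot: [179.9, -0.0, 65.2]
contact_force: [-0.7, 1.2, 6.3]
width: 0.0231
grasp_force: 24.6
```

Request:
jog_arm([
  [[0,0,0,0,0,0,-1],[0,0,0,0,0,-0.2,-1],[0,0,0,0,0,-0.5,-1],[0,0,0,0,0,-0.8,-1],[0,0,0,0,0,-1,-1],[0,0,0,0,0,-1,-1],[0,0,0,0,0,-1,-1]],
])

```text
time_s: 18.15
tcp_pos: [0.5804, -0.1809, 0.1296]
ee_rot: [180.0, -0.0, 65.2]
contact_force: [-0.0, 0.1, -0.9]
width: 0.0229
grasp_force: 24.7
```

```bash
python3 - <<'E'
from h import *
plan((.593,.241,.13,65),(.593,.241,.038,65))
E
```

```text
at [ 0.5804 -0.1809  0.1296] [180.   -0.   65.2] w 0.0229 t 18.15
(0.593, 0.241, 0.13, 65)
   wz 0.0 d [0.97, -0.414, -0.001]
   wz 0.0 d [0.97, -0.415, -0.001]
   wz 0.0 d [0.97, -0.416, -0.001]
   wz 0.0 d [0.97, -0.416, -0.001]
(0.593, 0.241, 0.038, 65)
   wz 0.0 d [0.0, 0.0, 0.92]
```

Request:
jog_arm([
  [[0,0,0,0.3,-0.13,0,-1],[0,0,0,0.65,-0.28,0,-1],[0,0,0,0.97,-0.415,0,-1]],
])

```text
time_s: 18.45
tcp_pos: [0.5824, -0.074, 0.128]
ee_rot: [-179.9, 0.0, 65.1]
contact_force: [0.5, 0.9, -0.8]
width: 0.0232
grasp_force: 24.7
```

Request:
jog_arm([
  [[0,0,0,0.33,-0.14,0,-1],[0,0,0,0.65,-0.28,0,-1],[0,0,0,0.97,-0.415,0,-1]],
])

```text
time_s: 18.75
tcp_pos: [0.5854, 0.0313, 0.128]
ee_rot: [-179.9, 0.1, 65.2]
contact_force: [0.4, -0.6, -1.1]
width: 0.0228
grasp_force: 24.7
```

Request:
jog_arm([
  [[0,0,0,0.33,-0.14,0,-1],[0,0,0,0.65,-0.28,0,-1],[0,0,0,0.97,-0.415,0,-1]],
])

```text
time_s: 19.05
tcp_pos: [0.5884, 0.1366, 0.128]
ee_rot: [-179.9, 0.1, 65.2]
contact_force: [0.3, 0.2, -0.1]
width: 0.023
grasp_force: 24.7
```

Request:
jog_arm([
  [[0,0,0,0.33,-0.14,0,-1],[0,0,0,0.65,-0.28,0,-1],[0,0,0,0.85,-0.36,0,-1],[0,0,0,0.97,-0.415,0,-1],[0,0,0,0.97,-0.415,0.1,-1],[0,0,0,0.97,-0.415,0.3,-1],[0,0,0,0.97,-0.415,0.4,-1],[0,0,0,0.97,-0.415,0.4,-1],[0,0,0,0.97,-0.415,0.4,-1],[0,0,0,0.97,-0.415,0.4,-1]],
])

```text
time_s: 20.05
tcp_pos: [0.5934, 0.2403, 0.0903]
ee_rot: [179.9, -0.0, 65.1]
contact_force: [-0.7, -0.6, 0.7]
width: 0.023
grasp_force: 24.7
```

```bash
python3 - <<'E'
from h import *
plan((.593,.241,.0388,65))
E
```

```text
at [0.5934 0.2403 0.0903] [179.9  -0.   65.1] w 0.023 t 20.05
(0.593, 0.241, 0.0388, 65)
   wz 0.001 d [0.005, -0.007, 0.515]
```

Request:
jog_arm([
  [[0,0,0,0,-0.01,0.15,-1],[0,0,0,0,-0.01,0.3,-1],[0,0,0,0,-0.01,0.42,-1],[0,0,0,0,-0.01,0.49,-1],[0,0,0,0,-0.01,0.515,-1],[0,0,0,0,-0.01,0.515,-1],[0,0,0,0,-0.01,0.515,-1],[0,0,0,0,-0.01,0.515,-0.2],[0,0,0,0,-0.01,0.515,-0.2],[0,0,0,0,-0.01,0.515,-0.2]],
])

```text
time_s: 21.05
tcp_pos: [0.5919, 0.2411, 0.0378]
ee_rot: [180.0, 0.0, 65.2]
contact_force: [0.1, -0.1, 0.1]
width: 0.0337
grasp_force: 0.0
```

Request:
jog_arm([
  [[0,0,0,0,0,0,0],[0,0,0,0,0,-0.1,0],[0,0,0,0,0,-0.4,0],[0,0,0,0,0,-0.8,1],[0,0,0,0,0,-1,1],[0,0,0,0,0,-1,1]],
])

```text
time_s: 21.65
tcp_pos: [0.5943, 0.2418, 0.1424]
ee_rot: [179.7, -0.3, 65.1]
contact_force: [-0.8, -0.3, -0.3]
width: 0.0835
grasp_force: 0.0
```

```bash
python3 - <<'E'
from h import *
plan((.4375,-.0415,.10,64.5),(.4375,-.0415,.034,64.5))
E
```

```text
at [0.5943 0.2418 0.1424] [179.7  -0.3  65.1] w 0.0835 t 21.65
(0.4375, -0.0415, 0.1, 64.5)
   wz 0.002 d [-0.807, -0.058, 0.106]
   wz 0.002 d [-0.808, -0.056, 0.106]
   wz 0.002 d [-0.808, -0.053, 0.106]
   wz 0.002 d [-0.808, -0.051, 0.106]
(0.4375, -0.0415, 0.034, 64.5)
   wz -0.0 d [0.0, 0.0, 0.66]
```

Request:
jog_arm([
  [[0,0,0,-0.4,-0.03,0,1],[0,0,0,-0.8,-0.055,0,1],[0,0,0,-0.8,-0.055,0,1]],
])

```text
time_s: 21.95
tcp_pos: [0.5504, 0.1644, 0.1375]
ee_rot: [-179.9, 0.3, 64.8]
contact_force: [0.0, -0.2, 0.1]
width: 0.0852
grasp_force: 0.0
```

Request:
jog_arm([
  [[0,0,0,-0.4,-0.03,0,1],[0,0,0,-0.81,-0.055,0,1],[0,0,0,-0.81,-0.055,0,1]],
])

```text
time_s: 22.25
tcp_pos: [0.5112, 0.0941, 0.1376]
ee_rot: [-179.9, 0.2, 64.8]
contact_force: [-0.4, 0.6, 0.0]
width: 0.0851
grasp_force: 0.0
```

Request:
jog_arm([
  [[0,0,0.003,-0.4,-0.03,0,1],[0,0,0.003,-0.81,-0.055,0,1],[0,0,0.003,-0.81,-0.055,0,1]],
])

```text
time_s: 22.55
tcp_pos: [0.4723, 0.0238, 0.1378]
ee_rot: [-179.9, 0.2, 64.5]
contact_force: [0.1, 0.8, 1.1]
width: 0.0853
grasp_force: 0.0
```

Request:
jog_arm([
  [[0,0,0.003,-0.4,-0.03,0,1],[0,0,0.003,-0.81,-0.055,0.2,1],[0,0,0.003,-0.81,-0.055,0.3,1],[0,0,0.003,-0.81,-0.055,0.3,1],[0,0,0.003,-0.81,-0.055,0.3,1],[0,0,0.003,-0.81,-0.055,0.3,1],[0,0,0.003,-0.81,-0.055,0.3,1]],
])

```text
time_s: 23.25
tcp_pos: [0.4368, -0.0416, 0.1085]
ee_rot: [179.9, -0.0, 64.7]
contact_force: [-0.1, -0.4, -0.8]
width: 0.0855
grasp_force: 0.0
```

```bash
python3 - <<'E'
from h import *
plan((.4375,-.0415,.034,64.5))
p,d=snap('scene','s5')
b=cv2.resize(p[120:300,220:480][:,:,::-1],None,fx=3,fy=3,interpolation=cv2.INTER_CUBIC); cv2.imwrite('pics/s5c.png',b)
E
```

```text
at [ 0.4368 -0.0416  0.1085] [179.9  -0.   64.7] w 0.0855 t 23.25
(0.4375, -0.0415, 0.034, 64.5)
   wz 0.003 d [0.004, 0.006, 0.745]
```

View pics/s5c.png

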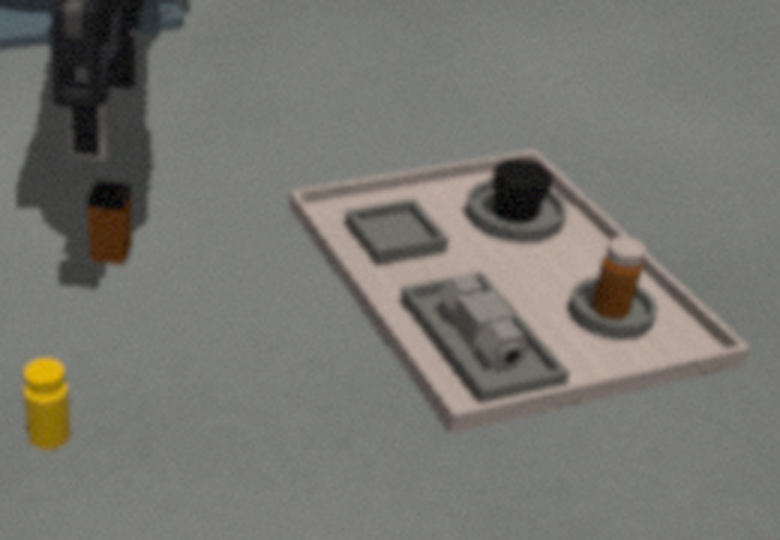

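The vial stands in the narrow cup at crop pixel (618,280). Its lean of about 15° matches perspective at that column, so it is upright. The jaws are over the cuvette.

Request:
jog_arm([
  [[0,0,0,0.005,0.005,0.3,1],[0,0,0,0.005,0.005,0.6,1],[0,0,0,0.005,0.005,0.745,1],[0,0,0,0.005,0.005,0.745,1],[0,0,0,0.005,0.005,0.745,-1],[0,0,0,0.005,0.005,0.745,-1],[0,0,0,0.005,0.005,0.745,-1],[0,0,0,0.005,0.005,0.745,-1],[0,0,0,0.005,0.005,0.745,-1],[0,0,0,0.005,0.005,0.745,-1]],
], newtons=25)

```text
time_s: 24.3
tcp_pos: [0.437, -0.0422, 0.0342]
ee_rot: [180.0, -0.0, 64.6]
contact_force: [-0.3, 0.4, 6.3]
width: 0.0236
grasp_force: 27.7
```

Request:
jog_arm([
  [[0,0,0,0,0,0,-1],[0,0,0,0,0,-0.2,-1],[0,0,0,0,0,-0.5,-1],[0,0,0,0,0,-0.8,-1],[0,0,0,0,0,-1,-1],[0,0,0,0,0,-1,-1],[0,0,0,0,0,-1,-1]],
])

```text
time_s: 25.0
tcp_pos: [0.4366, -0.042, 0.1337]
ee_rot: [180.0, -0.0, 64.7]
contact_force: [-0.6, 0.3, -0.4]
width: 0.0237
grasp_force: 26.8
```

```bash
python3 - <<'E'
from h import *
plan((.4765,.147,.13,91),(.4765,.147,.042,91))
E
```

```text
at [ 0.4366 -0.042   0.1337] [180.   -0.   64.7] w 0.0237 t 25.0
(0.4765, 0.147, 0.13, 91)
   wz -0.146 d [0.939, -0.224, 0.018]
   wz -0.146 d [0.966, -0.004, 0.018]
(0.4765, 0.147, 0.042, 91)
   wz 0.0 d [0.0, 0.0, 0.88]
```

Request:
jog_arm([
  [[0,0,-0.05,0.3,-0.07,0,-1],[0,0,-0.1,0.62,-0.15,0,-1],[0,0,-0.146,0.939,-0.224,0,-1]],
])

```text
time_s: 25.3
tcp_pos: [0.4558, 0.053, 0.1325]
ee_rot: [-179.9, 0.1, 77.9]
contact_force: [0.6, -0.4, 0.6]
width: 0.0238
grasp_force: 26.8
```

Request:
jog_arm([
  [[0,0,-0.05,0.32,0,0,-1],[0,0,-0.1,0.64,0,0,-1],[0,0,-0.146,0.85,0,0,-1],[0,0,-0.146,0.966,0,0,-1],[0,0,-0.146,0.966,0,0.15,-1],[0,0,-0.146,0.966,0,0.3,-1],[0,0,-0.146,0.966,0,0.4,-1],[0,0,-0.146,0.966,0,0.4,-1],[0,0,-0.146,0.966,0,0.4,-1],[0,0,-0.146,0.966,0,0.4,-1]],
])

```text
time_s: 26.3
tcp_pos: [0.4775, 0.1463, 0.0941]
ee_rot: [180.0, -0.0, 90.9]
contact_force: [-0.1, 0.1, -0.9]
width: 0.0235
grasp_force: 26.8
```

```bash
python3 - <<'E'
from h import *
plan((.4765,.147,.0424,91))
E
```

```text
at [0.4775 0.1463 0.0941] [180.   -0.   90.9] w 0.0235 t 26.3
(0.4765, 0.147, 0.0424, 91)
   wz -0.002 d [0.007, -0.01, 0.517]
```

Request:
jog_arm([
  [[0,0,0,0.007,-0.01,0.15,-1],[0,0,0,0.007,-0.01,0.3,-1],[0,0,0,0.007,-0.01,0.42,-1],[0,0,0,0.007,-0.01,0.49,-1],[0,0,0,0.007,-0.01,0.517,-1],[0,0,0,0.007,-0.01,0.517,-1],[0,0,0,0.007,-0.01,0.517,-1],[0,0,0,0.007,-0.01,0.517,-0.2],[0,0,0,0.007,-0.01,0.517,-0.2],[0,0,0,0.007,-0.01,0.517,-0.2]],
])

```text
time_s: 27.3
tcp_pos: [0.4761, 0.1473, 0.042]
ee_rot: [180.0, -0.0, 90.9]
contact_force: [0.2, -1.1, 0.4]
width: 0.0343
grasp_force: 0.0
```

Request:
jog_arm([
  [[0,0,0,0,0,0,0],[0,0,0,0,0,-0.1,0],[0,0,0,0,0,-0.4,0],[0,0,0,0,0,-0.8,1],[0,0,0,0,0,-1,1],[0,0,0,0,0,-1,1]],
])

```text
time_s: 27.9
tcp_pos: [0.478, 0.1479, 0.1452]
ee_rot: [179.7, -0.2, 90.9]
contact_force: [-0.4, -0.6, -0.3]
width: 0.0834
grasp_force: 0.0
```

Request:
jog_arm([
  [[0,0,0,-0.4,0,-0.2,1],[0,0,0,-1,0,-0.4,1],[0,0,0,-1,0,-0.4,1],[0,0,0,-1,0,-0.4,1]],
])

```text
time_s: 28.3
tcp_pos: [0.4777, 0.0449, 0.1823]
ee_rot: [180.0, 0.0, 90.6]
contact_force: [-0.4, -0.2, 1.0]
width: 0.0855
grasp_force: 0.0
```

Request:
jog_arm([
  [[0,0,0,-0.5,0,0,1],[0,0,0,-1,0,0,1],[0,0,0,-1,0,0,1],[0,0,0,-1,0,0,1],[0,0,0,-1,0,0,1],[0,0,0,-1,0,0,1]],
])

```text
time_s: 28.9
tcp_pos: [0.4792, -0.0505, 0.1815]
ee_rot: [-180.0, -0.0, 91.1]
contact_force: [0.5, 0.0, 0.2]
width: 0.085
grasp_force: 0.0
```

```bash
python3 - <<'E'
from h import *
plan()
p,d=snap('top','t6'); p2,d2=snap('scene','s6')
a=cv2.resize(p[140:265,150:250],(400,500),interpolation=cv2.INTER_CUBIC); b=cv2.resize(p2[160:265,310:470],(400,262),interpolation=cv2.INTER_CUBIC)
c=np.zeros((500,800,3),np.uint8); c[:,:400]=cv2.convertScaleAbs(a,alpha=1.4); c[:262,400:]=cv2.convertScaleAbs(b,alpha=1.4); c[300:482,400:650]=p2[150:332,60:310]
cv2.imwrite('pics/f.png',c[:,:,::-1])
v,u=np.mgrid[150:260,155:245]; P=bydepth('top',np.c_[u.ravel(),v.ravel()],d)
for nm,q,zt in(('union',(.593,.150),.032),('stop',(.475,.239),.040),('cuv',(.4765,.147),.058),('vial',(.593,.241),.056)):
    k=(np.hypot(P[:,0]-q[0],P[:,1]-q[1])<.045)&(P[:,2]>.022); T=P[k]; t=T[T[:,2]>T[:,2].max()-.008]
    print(nm,'nest(top-frame)',np.array(q)-[.0012,-.0015],((t.max(0)+t.min(0))/2).round(4),'ztop',np.percentile(T[:,2],90).round(4),'exp',zt)
E
```

```text
at [ 0.4792 -0.0505  0.1815] [-180.    -0.    91.1] w 0.085 t 28.9
union nest(top-frame) [0.5918 0.1515] [0.5927 0.1522 0.0332] ztop 0.0345 exp 0.032
stop nest(top-frame) [0.4738 0.2405] [0.475  0.24   0.0415] ztop 0.0428 exp 0.04
cuv nest(top-frame) [0.4753 0.1485] [0.4763 0.1499 0.0583] ztop 0.0605 exp 0.058
vial nest(top-frame) [0.5918 0.2425] [0.5914 0.2425 0.0559] ztop 0.0585 exp 0.056
```

View pics/f.png

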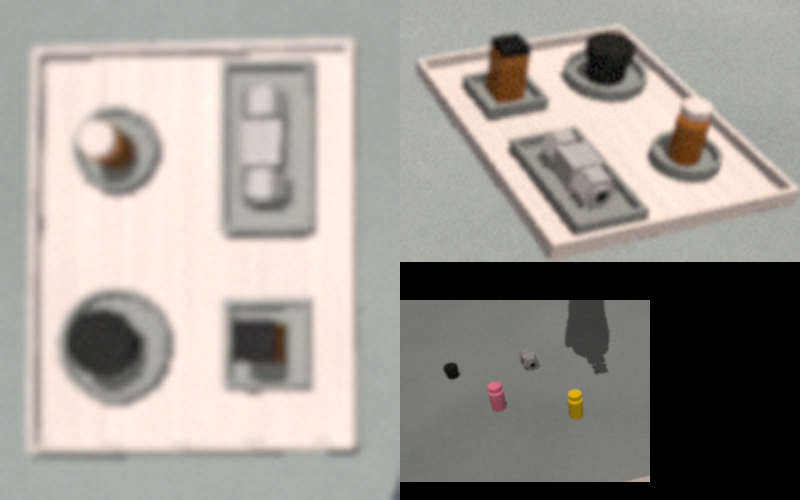

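All four pieces stand in their nests, centred to about 2 mm and at the expected heights. The short union and small stopper have not been touched. I'm handing the job in.

```bash
python3 -c "
from cell import close_job
print(close_job())"
```

```text
the job is handed in; nothing more can be done
None
```

I packed the tray and handed the job in at about 29 s: the union, stopper, vial and cuvette are each in their nests within about 2 mm of centre, and the short union and small stopper were left untouched, but the hand-in returned no verdict.

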